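# Close-pack the hexagonal parts pots in the tray

## Task

Put the two loose hexagonal pots (orange and yellow lid) into the tray in front of the row of three blue-lidded pots, one in each of the two V-shaped gaps of the row, either way round, and push them home so that all five stand flat on the tray floor, close-packed like a honeycomb: each added pot's flat faces lie against its two neighbours in the row and against the other added pot. Leave the things lying round the tray where they are.

Things in the scene. Friction and masses are not known exactly. Their poses are not given: they have to be found in the camera images.
- orange_pot_mid (a point): Loose hexagonal pot, orange lid, 66 mm across flats, 76 across corners, 0.12-0.26 kg. Body 40 high; on it a hexagonal grip 26 across flats, 40 to 76 above the underside, flats parallel to the body's. Point: pot's centre, 38 above the underside; z up, corners on its +-x, flat faces look along +-y and every 60 deg from there. Stands on the bench at any turn.
- yellow_pot_mid (a point): Loose hexagonal pot, yellow lid, 66 mm across flats, 76 across corners, 0.12-0.26 kg. Body 40 high; on it a hexagonal grip 26 across flats, 40 to 76 above the underside, flats parallel to the body's. Point: pot's centre, 38 above the underside; z up, corners on its +-x, flat faces look along +-y and every 60 deg from there. Stands on the bench at any turn.
- row_left_mid (a point): The left one (left = tray's +y) of three loose blue-lidded pots already in the tray; shape, size, axes and point as the orange pot's. They stand along the tray's back wall, flat faces together (about 1 mm play), each with a corner to the back and one to the front.
- row_middle_mid (a point): The middle one (left = tray's +y) of three loose blue-lidded pots already in the tray; shape, size, axes and point as the orange pot's. They stand along the tray's back wall, flat faces together (about 1 mm play), each with a corner to the back and one to the front.
- row_right_mid (a point): The right one (left = tray's +y) of three loose blue-lidded pots already in the tray; shape, size, axes and point as the orange pot's. They stand along the tray's back wall, flat faces together (about 1 mm play), each with a corner to the back and one to the front.
- tray: Dark steel tray fixed to the bench, 180 (x) by 214 (y) by 26 high; walls and floor 6 thick. Origin: centre of the underside; +x to the back wall with the row of pots (centres 44 behind the origin), -x the empty front with a white label, +y left. A pot nested between two of the row has its centre half-way between them and 57 nearer the front.
- long_nose: Bystander: blue-handled long-nose pliers, 56x165x12, lying flat. Origin at the centre of its underside.
- tweezers_black: Bystander: black tweezers, 13x118x8, lying flat. Origin at the centre of its underside.
- red_driver: Bystander: red screwdriver, 19x180x19, lying flat. Origin at the centre of its underside.
- fuse_box: Bystander: small blue and white card box, 40x62x30. Origin at the centre of its underside.
- multimeter: Bystander: yellow hand multimeter, 130x66x39, lying face up. Origin at the centre of its underside.
Not all that is in view belongs to the job. Leave any green or pink look-alike of the part that bears orange_pot_mid alone.

How it is judged:
By the outcome, as a careful person would: the job done as asked, in the order asked, and still so for the second after the job is handed in, with the robot touching nothing.
It also fails if it takes over 58 s, if anything falls off the work surface, if the arm or the gripper's body presses on something with over 40 N, if the wrist force passes 120 N, or if a joint passes its speed limit or range.

## Robot

A 7-joint arm with a two-finger parallel gripper is mounted at the origin on a cart in front of the work surface, level with it; the furniture and walls round the work are solid. World frame = base frame: x ahead of the robot, y to its left, z up, the work surface at z = 0. Lengths are in m, angles in degrees, forces in N, time in s.
With the tool pointing down it reaches from about 0.425 to 0.875 m from the base axis. Payload 4.7 kg.
Tool frame: the origin (TCP) lies between the finger pads; the fingertips stand 11 mm ahead of it and the grasp point (between the pads) lies 8 mm behind it (env.tcp_to_tips is the distance from the TCP to the fingertips, in m); z points along the fingers, y is the line along which they close (so a half turn about z gives the same grasp; the last joint's range is limited). The gripper opens to 87 mm and grips with 3 to 60 N. Pads are 19 mm wide; open, the fingers measure 117 mm over their backs; the gripper's body (75 mm by 190 mm) begins 51 mm behind the grasp point.
Start: joints at [-72.302, 18.392, -4.016, 83.108, 1.295, 78.541, -3.26], TCP at [0.189, 0.622, 0.234] pointing down, gripper open.
Joint ranges: [-163.93, 163.93], [-17.29, 119.83], [-79.2, 71.16], [3.27, 140.29], [-89.18, 269.18], [5.43, 117.66], [-154.24, 154.24]. Speed limits (degrees/s): [147.25, 147.25, 180, 180, 180, 180, 180].

## Interface

Orientations are given as [roll, pitch, yaw] about the fixed x, y, z axes, in that order (R = Rz(yaw) Ry(pitch) Rx(roll)).
In Python, from cell import env, viewer gives the robot as it stands.
- The arm moves only by the tool step_arm, never from a script. Its arguments are lists of equal length, an entry for each row: "delta_pos": the shift along the tool's x, y, z in units of 0.2 m (1.0 is 0.2 m), a list of three; "rot": the turn, a rotation vector about the tool's x, y, z in units of 1.5 rad (1.0 is 1.5 rad), a list of three; "gripper": the gripper command: -1 is shut, 1 is fully open, values between are in proportion. A call has 1 to 20 rows; each row is the pose to reach, as a shift and turn from the pose commanded when the call began, along the tool's axes at that moment; what a row does not reach only later rows make up. A row lasts 1/8 s, in which the tool goes at most 62.5 mm and 10.7 degrees, less where a joint would pass 70% of its speed; a pose out of reach is approached as far as the arm can. A call with a number of a shift or a turn outside -1 to 1 is refused whole. A call with a gripper value outside its range is refused whole. The fingers move at their own pace and stop on an object; "squeeze" is the grip in N (left out, the last holds). Time passes only in rows, so rows that repeat a pose let the fingers close. It gives the time, the measured TCP pose, the force, the opening and the grip force at its end, in the units of the state.
- env.get_obs(): the state, without advancing time (a new reading comes with each control period).
- viewer.read_camera(name): name is "side" or "top" or "wrist"; returns a dict with "img" (480x640x3 uint8, red, green, blue), "fx", "fy", "cx", "cy" (pixels), "pose" (4x4, takes a point from camera to world coordinates). Camera axes: x right, y down, z forward; pixel columns grow to the right and rows downward; lengths in m; the calibration is good to about 2 mm. A picture is of the moment at which its call begins. There is no depth.
- env.sign_off(): hands the job in; it is judged then, once.
The state is a dict: "time_s": time; "qpos": joint angles; "joint_velocities": joint speeds; "effort": joint torques, N m; "tool_pos": TCP position; "tool_rot": TCP orientation; "force": force on the tool from outside, world axes, zero at the start; "wrist_torque": the same for the moment, N m; "grip_width": finger opening in m; "grasp_force": force on a finger pad.
Only numpy, scipy, OpenCV 4.12 (cv2) and the standard library are available. Lean on these libraries where they do the work, as an engineer would, in place of code of your own. Each camera call takes 0.05 s, during which the arm holds its last target. There are 200 camera calls.

## Working session

There is one attempt and no reset: what is moved stays moved. The work goes in short steps, Python scripts to look and compute and a tool call to move; the robot and the scene stay as the last step left them, time stands still between calls to the robot, and variables do not carry over. Pictures are saved under pics/ and viewed, at most 11 in all, crops included, and the job is handed in when it is done.

Besides the shell and the picture viewer there is one more tool, called after "Call:" as name(argument=value, ...) on one line, values as JSON. step_arm: Moves the arm, as the interface text tells. Shifts and turns lie within -1 to 1; 1 stands for 0.2 m of shift or 1.5 rad of turn. Its arguments: {"type":"object","properties":{"delta_pos":{"type":"array"},"rot":{"type":"array"},"gripper":{"type":"array"},"squeeze":{"type":"number"}},"required":["delta_pos","rot","gripper"]}

```bash
mkdir -p pics; ls; python3 - <<'E'
from cell import env, viewer
import cv2, numpy as np
for n in ["top","side"]:
    c=viewer.read_camera(n); cv2.imwrite(f"pics/{n}0.png",c["img"][:,:,::-1]); print(n,c["fx"],c["fy"],c["cx"],c["cy"],np.round(c["pose"],3).tolist())
o=env.get_obs(); print(o)
E
```

```text
pics
top 437.75474761876546 437.75474761876546 316.4513842199543 241.37497905305574 [[0.05, -0.978, 0.201, 0.283], [-0.999, -0.05, 0.006, -0.163], [0.004, -0.201, -0.98, 1.374], [0.0, 0.0, 0.0, 1.0]]
side 561.0535477646469 561.0535477646469 317.97007840399203 241.72142024118463 [[-0.948, -0.204, 0.245, 0.18], [-0.318, 0.625, -0.713, 0.847], [-0.007, -0.754, -0.657, 1.021], [0.0, 0.0, 0.0, 1.0]]
{'time_s': 0.1, 'qpos': array([-72.30007899,  18.43628235,  -4.01503758,  83.16688483,
         1.2934955 ,  78.54636911,  -3.26031314]), 'joint_velocities': array([-0.0298734 ,  0.01845796,  0.12482852, -0.03961129, -0.02838908,
        0.09860428,  0.02126947]), 'effort': array([-5.65446353e-04, -4.92572773e+01, -4.06015199e-01, -3.13400602e+01,
       -6.42484473e-02,  3.94721248e-02,  9.30180408e-05]), 'tool_pos': array([0.18876822, 0.62145976, 0.23256319]), 'tool_rot': array([-1.79895617e+02,  4.38558003e-03,  1.63108573e+02]), 'force': array([-0.75717322,  0.62817773, -0.30728573]), 'wrist_torque': array([-0.06968666, -0.0027204 , -0.01505748]), 'grasp_force': 0.0, 'grip_width': 0.08686507983109676}
```

View pics/top0.png

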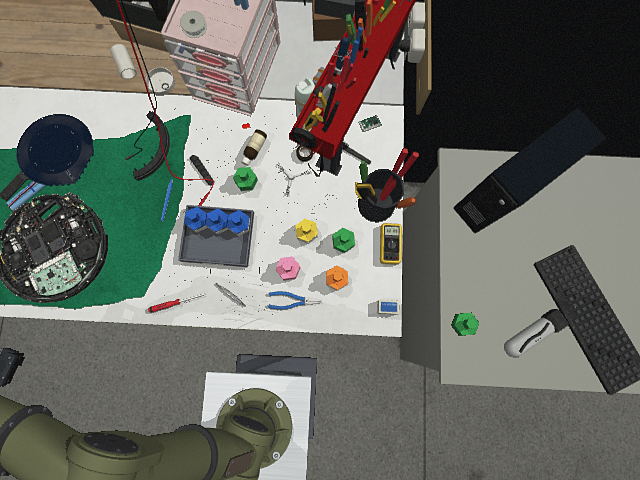

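View pics/side0.png

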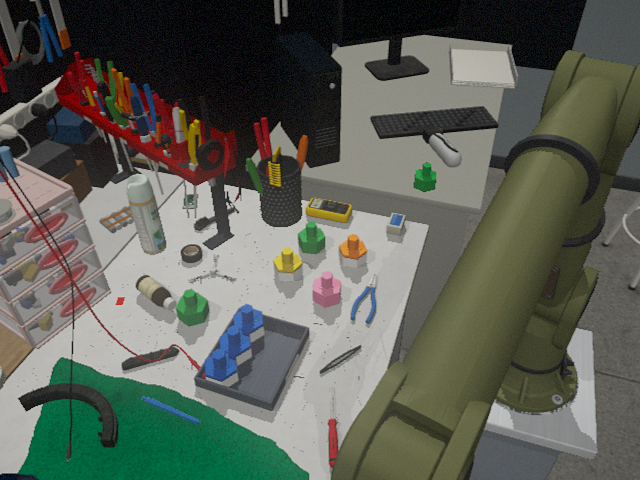

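```bash
cat > h.py <<'E'
from cell import env, viewer
import cv2, numpy as np
from scipy.spatial.transform import Rotation as R
HSV={"orange":((8,120,120),(19,255,255)),"yellow":((22,120,120),(33,255,255)),"blue":((105,120,60),(125,255,255))}
def ray(c,uv,z):
    P=np.array(c["pose"]); d=P[:3,:3]@np.array([(uv[0]-c["cx"])/c["fx"],(uv[1]-c["cy"])/c["fy"],1]); return P[:3,3]+d*(z-P[2,3])/d[2]
def proj(c,p):
    P=np.array(c["pose"]); q=P[:3,:3].T@(np.array(p)-P[:3,3]); return np.array([c["fx"]*q[0]/q[2]+c["cx"],c["fy"]*q[1]/q[2]+c["cy"]])
def mask(c,col): return cv2.inRange(cv2.cvtColor(c["img"],cv2.COLOR_RGB2HSV),*[np.array(x) for x in HSV[col]])
def blobs(m,amin=80):
    n,l,s,ce=cv2.connectedComponentsWithStats(m); return [(s[i,4],ce[i].round(1).tolist()) for i in range(1,n) if s[i,4]>amin]
def state():
    o=env.get_obs(); print("t",round(o["time_s"],2),"pos",o["tool_pos"].round(4),"rot",o["tool_rot"].round(2),"q",o["qpos"].round(0),"F",o["force"].round(1),"w",round(o["grip_width"],4)); return o
def delta(p,yaw):
    "tool-frame move units from present pose to p with tool straight down and yaw"
    o=env.get_obs(); r=R.from_euler("xyz",o["tool_rot"],degrees=True); d=r.inv().apply(np.array(p)-o["tool_pos"])/0.2
    rv=(r.inv()*R.from_euler("xyz",[180,0,yaw],degrees=True)).as_rotvec()/1.5
    print("delta_pos",d.round(4),"rot",rv.round(4))
E
python3 - <<'E'
from h import *
for n in ["top","side"]:
    c=viewer.read_camera(n)
    for col in HSV:
        for a,uv in blobs(mask(c,col)): print(n,col,a,uv,ray(c,uv,.05).round(3))
    if n=="top":
        for uv in [(182,206),(253,209),(249,268),(180,263)]: print("traycorner",ray(c,uv,.026).round(3))
c=viewer.read_camera("wrist"); P=np.array(c["pose"]); o=env.get_obs()
T=R.from_euler("xyz",o["tool_rot"],degrees=True).as_matrix()
print("wrist cam in tool", (T.T@(P[:3,3]-o["tool_pos"])).round(3),(T.T@P[:3,:3]).round(2).tolist(),c["fx"])
for p,y in [((.55,-.25,.25),90),]: delta(p,y)
c=viewer.read_camera("top"); cv2.imwrite("pics/crop.png",cv2.resize(c["img"][190:310,170:410,::-1],None,fx=3,fy=3,interpolation=cv2.INTER_CUBIC))
E
```

```text
top orange 399 [336.5, 277.2] [ 0.447 -0.221  0.05 ]
top yellow 353 [306.0, 229.8] [ 0.59  -0.121  0.05 ]
top yellow 251 [390.1, 243.8] [ 0.559 -0.382  0.05 ]
top blue 129 [356.4, 43.3] [ 1.249 -0.256  0.05 ]
top blue 125 [166.4, 199.4] [0.665 0.323 0.05 ]
top blue 1144 [216.2, 219.4] [0.609 0.161 0.05 ]
top blue 111 [287.1, 294.7] [ 0.386 -0.075  0.05 ]
top blue 109 [285.9, 305.6] [ 0.354 -0.073  0.05 ]
top blue 129 [388.4, 306.6] [ 0.366 -0.38   0.05 ]
traycorner [0.653 0.28  0.026]
traycorner [0.655 0.053 0.026]
traycorner [0.465 0.05  0.026]
traycorner [0.469 0.265 0.026]
side orange 186 [301.7, 149.1] [ 0.738 -0.625  0.05 ]
side orange 450 [352.6, 247.5] [ 0.449 -0.213  0.05 ]
side yellow 262 [192.4, 140.1] [ 1.104 -0.566  0.05 ]
side yellow 189 [274.2, 173.8] [ 0.77  -0.466  0.05 ]
side yellow 406 [327.8, 213.4] [ 0.554 -0.33   0.05 ]
side yellow 455 [287.2, 261.2] [ 0.592 -0.112  0.05 ]
side blue 285 [48.6, 37.0] [ 2.166 -1.176  0.05 ]
side blue 109 [135.9, 94.3] [ 1.468 -0.799  0.05 ]
side blue 197 [149.9, 101.9] [ 1.385 -0.762  0.05 ]
side blue 138 [65.3, 115.5] [ 1.619 -0.578  0.05 ]
side blue 107 [357.9, 302.6] [ 0.384 -0.031  0.05 ]
side blue 110 [371.7, 305.3] [ 0.351 -0.032  0.05 ]
side blue 1970 [232.5, 344.2] [0.61  0.173 0.05 ]
side blue 268 [170.1, 409.4] [0.658 0.359 0.05 ]
wrist cam in tool [ 0.076  0.    -0.15 ] [[0.0, -0.96, -0.27], [1.0, 0.0, 0.0], [0.0, -0.27, 0.96]] 380.00377512220155
delta_pos [-2.9945 -3.6459 -0.0815] rot [-5.000e-04  4.000e-04  8.506e-01]
```

View pics/crop.png

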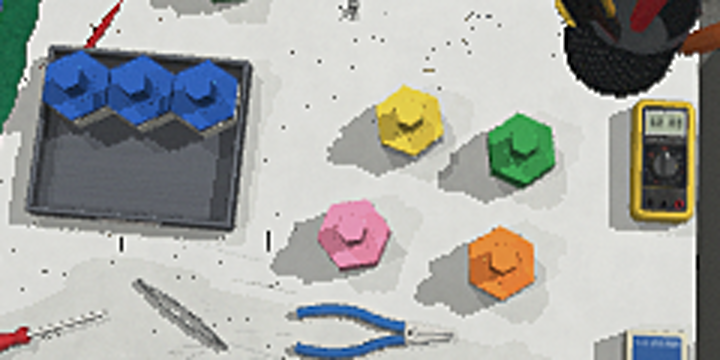

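Call:
step_arm(delta_pos=[[-0.82,-0.56,-0.05],[-0.82,-0.56,-0.05],[-0.82,-0.56,-0.05],[-0.82,-0.56,-0.05]], rot=[[0,0,0],[0,0,0],[0,0,0],[0,0,0]], gripper=[1,1,1,1])

```text
time_s: 0.8
tool_pos: [0.3178, 0.463, 0.2443]
tool_rot: [180.0, 0.1, 162.6]
force: [0.2, 0.1, -0.2]
grip_width: 0.0871
grasp_force: 0.0
```

Call:
step_arm(delta_pos=[[-0.82,-0.56,-0.05],[-0.82,-0.56,-0.05],[-0.82,-0.56,-0.05],[-0.82,-0.56,-0.05]], rot=[[0,0,0],[0,0,0],[0,0,0],[0,0,0]], gripper=[1,1,1,1])

```text
time_s: 1.3
tool_pos: [0.4408, 0.3083, 0.2541]
tool_rot: [-180.0, 0.1, 162.7]
force: [0.1, 0.4, -0.3]
grip_width: 0.087
grasp_force: 0.0
```

Call:
step_arm(delta_pos=[[-0.82,-0.56,-0.05],[-0.82,-0.56,-0.05],[-0.82,-0.56,-0.05],[-0.82,-0.56,-0.05],[-0.82,-0.56,-0.05],[-0.82,-0.56,-0.05]], rot=[[0,0,-0.2],[0,0,-0.2],[0,0,-0.2],[0,0,-0.2],[0,0,-0.2],[0,0,-0.2]], gripper=[1,1,1,1,1,1])

```text
time_s: 2.05
tool_pos: [0.5607, 0.1606, 0.2632]
tool_rot: [179.9, -0.1, -179.5]
force: [-0.2, -0.4, 0.3]
grip_width: 0.0874
grasp_force: 0.0
```

```bash
python3 - <<'E'
from h import *
o=state(); c=viewer.read_camera("wrist"); cv2.imwrite("pics/w1.png",c["img"][:,:,::-1]); np.save("w1.npy",c,allow_pickle=True)
E
```

```text
t 2.05 pos [0.5607 0.1606 0.2632] rot [ 1.7992e+02 -7.0000e-02 -1.7947e+02] q [-36.  10.  19.  91.  -3.  80.  75.] F [-0.2 -0.4  0.3] w 0.0874
```

View pics/w1.png

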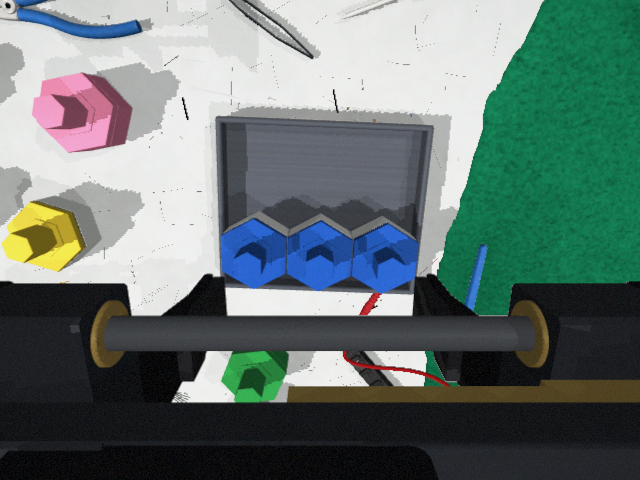

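```bash
python3 - <<'E'
from h import *
c=np.load("w1.npy",allow_pickle=True).item()
m=mask(c,"blue"); n,l,s,ce=cv2.connectedComponentsWithStats(m)
i=1+np.argmax(s[1:,4]); m=(l==i).astype(np.uint8)*255; print(s[i])
k,_=cv2.findContours(m,cv2.RETR_EXTERNAL,cv2.CHAIN_APPROX_NONE); k=max(k,key=cv2.contourArea)
for u in cv2.approxPolyDP(k,4,True)[:,0]: print(u,ray(c,u,.046).round(4))
for u in [(217,117),(433,127),(413,292)]: print("tray",ray(c,u,.026).round(4))
g=cv2.cvtColor(c["img"],cv2.COLOR_RGB2HSV); print(g[170:300:6,253].tolist())
print(np.array(c["pose"]).round(4).tolist())
E
```

```text
[  221   218   198    75 10544]
[221 235] [0.5874 0.0636 0.046 ]
[222 271] [0.6259 0.0624 0.046 ]
[253 288] [0.6445 0.0936 0.046 ]
[286 272] [0.6264 0.1282 0.046 ]
[316 290] [0.6461 0.1593 0.046 ]
[351 275] [0.629  0.1954 0.046 ]
[384 292] [0.6477 0.2306 0.046 ]
[415 274] [0.6273 0.2615 0.046 ]
[418 243] [0.5939 0.2619 0.046 ]
[387 223] [0.5734 0.2294 0.046 ]
[355 238] [0.5893 0.1981 0.046 ]
[353 244] [0.5956 0.1963 0.046 ]
[319 221] [0.5721 0.1617 0.046 ]
[288 237] [0.5888 0.1308 0.046 ]
[286 256] [0.609  0.1285 0.046 ]
[285 236] [0.5878 0.1278 0.046 ]
[255 218] [0.5696 0.0983 0.046 ]
tray [0.4738 0.0615 0.026 ]
tray [0.4811 0.2727 0.026 ]
tray [0.6563 0.2664 0.026 ]
[[111, 30, 118], [111, 29, 115], [111, 31, 117], [108, 33, 117], [109, 37, 118], [108, 32, 105], [105, 35, 103], [111, 35, 101], [109, 163, 97], [110, 202, 211], [109, 207, 209], [110, 205, 174], [109, 201, 100], [110, 220, 81], [110, 206, 84], [110, 203, 212], [110, 201, 208], [109, 207, 208], [109, 212, 202], [110, 203, 212], [50, 3, 241], [45, 2, 240]]
[[-0.01, 0.9631, 0.269, 0.4855], [0.9999, 0.0092, 0.0043, 0.1605], [0.0017, 0.269, -0.9631, 0.4136], [0.0, 0.0, 0.0, 1.0]]
```

Call:
step_arm(delta_pos=[[0,-0.95,0],[0.1,-0.95,0],[0.28,-0.95,0],[0.28,-0.95,0],[0.28,-0.95,0]], rot=[[0,0,0],[0,0,0],[0,0,0],[0,0,0],[0,0,0]], gripper=[1,1,1,1,1])

```text
time_s: 2.72
tool_pos: [0.5067, -0.0318, 0.264]
tool_rot: [179.9, 0.1, -179.7]
force: [0.7, 0.9, 0.5]
grip_width: 0.0863
grasp_force: 0.0
```

Call:
step_arm(delta_pos=[[0,-0.95,0.2],[0.28,-0.95,0.2],[0.28,-0.95,0.2],[0.28,-0.95,0.2],[0.28,-0.95,0.2]], rot=[[0,0,0],[0,0,0],[0,0,0],[0,0,0],[0,0,0]], gripper=[1,1,1,1,1])

```text
time_s: 3.35
tool_pos: [0.453, -0.222, 0.2233]
tool_rot: [180.0, -0.0, -179.7]
force: [-0.0, 0.7, -0.5]
grip_width: 0.0869
grasp_force: 0.0
```

```bash
python3 - <<'E'
from h import *
o=state(); c=viewer.read_camera("wrist"); cv2.imwrite("pics/w2.png",c["img"][:,:,::-1]); np.save("w2.npy",c,allow_pickle=True)
E
```

```text
t 3.35 pos [ 0.453  -0.222   0.2233] rot [ 179.99   -0.   -179.65] q [-14.  -0.  38. 105.   0.  75. 114.] F [-0.   0.7 -0.5] w 0.0869
```

View pics/w2.png

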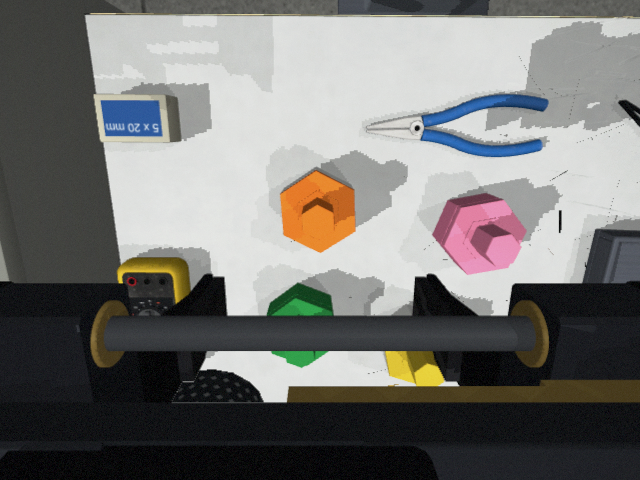

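```bash
cat >> h.py <<'E'
def hexfit(c,col,z,near):
    m=mask(c,col); n,l,s,ce=cv2.connectedComponentsWithStats(m)
    big=[i for i in range(1,n) if s[i,4]>800]; i=min(big,key=lambda i:np.hypot(*(ce[i]-near))); m=(l==i).astype(np.uint8)*255
    k,_=cv2.findContours(m,cv2.RETR_EXTERNAL,cv2.CHAIN_APPROX_NONE); k=max(k,key=cv2.contourArea)
    a=cv2.approxPolyDP(cv2.convexHull(k),4,True)[:,0]; W=np.array([ray(c,u,z)[:2] for u in a])
    print(a.tolist()); print(W.round(4).tolist()); 
    if len(W)==6:
        d=W-W.mean(0); ang=np.degrees(np.arctan2(d[:,1],d[:,0])); yaw=np.degrees(np.angle(np.exp(6j*np.radians(ang)).mean()))/6
        print(col,"centre",W.mean(0).round(4),"radii mm",(np.hypot(*d.T)*1e3).round(1),"corner yaw mod60",yaw.round(2))
        return W.mean(0),yaw
E
python3 - <<'E'
from h import *
c=np.load("w2.npy",allow_pickle=True).item()
r=hexfit(c,"orange",.04,(318,210))
if r: delta((*r[0],.12),180+r[1])
E
```

```text
[[315, 170], [351, 188], [354, 231], [320, 252], [284, 235], [280, 197]]
[[0.411, -0.225], [0.4265, -0.1933], [0.4657, -0.1894], [0.4859, -0.2201], [0.4698, -0.2531], [0.4349, -0.256]]
orange centre [ 0.449  -0.2228] radii mm [38.  37.1 37.3 37.  36.7 36. ] corner yaw mod60 4.97
delta_pos [ 0.0237 -0.0102  0.5177] rot [ 0.0003  0.0002 -0.0523]
```

Call:
step_arm(delta_pos=[[0.024,-0.01,0.4],[0.024,-0.01,0.6],[0.024,-0.01,0.8],[0.024,-0.01,0.835],[0.024,-0.01,0.835],[0.024,-0.01,0.835],[0.024,-0.01,0.835],[0.024,-0.01,0.835],[0.024,-0.01,0.835],[0.024,-0.01,0.835],[0.024,-0.01,0.835],[0.024,-0.01,0.835]], rot=[[0,0,-0.052],[0,0,-0.052],[0,0,-0.052],[0,0,-0.052],[0,0,-0.052],[0,0,-0.052],[0,0,-0.052],[0,0,-0.052],[0,0,-0.052],[0,0,-0.052],[0,0,-0.052],[0,0,-0.052]], gripper=[1,1,1,1,1,-1,-1,-1,-1,-1,-1,-1], squeeze=30)

```text
time_s: 4.9
tool_pos: [0.4471, -0.2248, 0.0564]
tool_rot: [180.0, -0.0, -175.2]
force: [-0.9, 0.7, 0.1]
grip_width: 0.0254
grasp_force: 29.9
```

```bash
python3 - <<'E'
from h import *
state(); delta((.449,-.2228,.20),-175); 
E
```

```text
t 4.9 pos [ 0.4471 -0.2248  0.0564] rot [ 1.7996e+02 -2.0000e-02 -1.7523e+02] q [-12.  11.  38. 116.  -9.  55. 126.] F [-0.9  0.7  0.1] w 0.0254
delta_pos [-0.0099  0.0094 -0.7178] rot [ 0.0004 -0.0002 -0.0027]
```

Call:
step_arm(delta_pos=[[0,0,-0.2],[0,0,-0.4],[0,0.0,-0.57],[-0.28,0.87,-0.57],[-0.28,0.87,-0.57],[-0.28,0.87,-0.57],[-0.28,0.87,-0.57]], rot=[[0,0,0],[0,0,0],[0,0,0],[0,0,0],[0,0,0],[0,0,0],[0,0,0]], gripper=[-1,-1,-1,-1,-1,-1,-1])

```text
time_s: 5.78
tool_pos: [0.4888, -0.0412, 0.1698]
tool_rot: [179.9, -0.1, -174.7]
force: [0.4, -1.2, -2.0]
grip_width: 0.0258
grasp_force: 29.9
```

Call:
step_arm(delta_pos=[[-0.28,0.87,0],[-0.28,0.87,0],[-0.28,0.87,0],[-0.28,0.87,0],[-0.28,0.87,0],[-0.28,0.87,0]], rot=[[0,0,0.076],[0,0,0.076],[0,0,0.076],[0,0,0.076],[0,0,0.076],[0,0,0.076]], gripper=[-1,-1,-1,-1,-1,-1])

```text
time_s: 6.52
tool_pos: [0.5298, 0.1287, 0.1703]
tool_rot: [-180.0, -0.0, 178.1]
force: [-0.3, -1.1, -2.2]
grip_width: 0.0259
grasp_force: 29.9
```

```bash
python3 - <<'E'
from h import *
o=state(); c=viewer.read_camera("wrist"); cv2.imwrite("pics/w3.png",c["img"][:,:,::-1]); np.save("w3.npy",c,allow_pickle=True)
hexfit(c,"orange",o["tool_pos"][2]-.0164,(318,150))
m=mask(c,"blue"); print(blobs(m,500))
E
```

```text
t 6.53 pos [0.5298 0.1287 0.1703] rot [-1.7996e+02 -3.0000e-02  1.7806e+02] q [-35.   8.  21. 104.  -3.  69.  74.] F [-0.3 -1.1 -2.2] w 0.0259
[[389, 260], [386, 308], [252, 308], [250, 260], [321, 219]]
[[0.5136, 0.1624], [0.538, 0.1614], [0.5358, 0.0969], [0.5114, 0.098], [0.493, 0.1315]]
[(np.int32(594), [16.9, 7.6]), (np.int32(1943), [63.7, 53.8])]
```

View pics/w3.png

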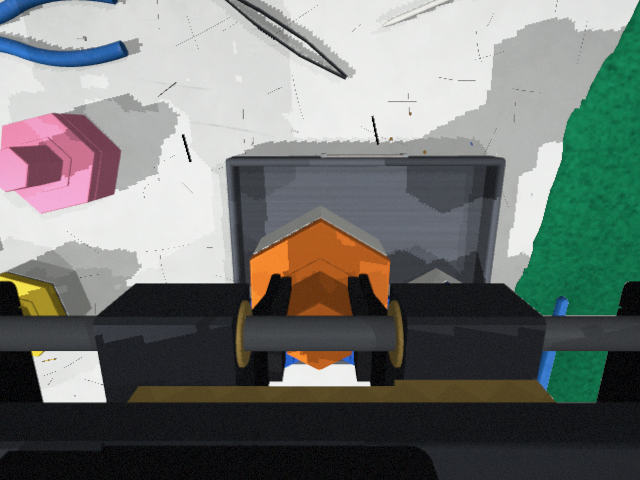

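Call:
step_arm(delta_pos=[[0,0.002,0.25],[0,0.002,0.42],[0,0.002,0.5],[0,0.002,0.53],[0,0.002,0.53],[-0.03,0.002,0.53],[-0.06,0.002,0.53],[-0.08,0.002,0.53],[-0.08,0.002,0.53]], rot=[[0,0,0],[0,0,0],[0,0,0],[0,0,0],[0,0,0],[0,0,0],[0,0,0],[0,0,0],[0,0,0]], gripper=[-1,-1,-1,-1,-1,-1,-1,-1,-1])

```text
time_s: 7.7
tool_pos: [0.5464, 0.1309, 0.0647]
tool_rot: [180.0, 0.0, 178.2]
force: [-0.8, -0.3, -1.6]
grip_width: 0.0253
grasp_force: 29.9
```

Call:
step_arm(delta_pos=[[-0.01,0,0],[-0.018,0,0],[-0.018,0,0]], rot=[[0,0,0],[0,0,0],[0,0,0]], gripper=[-1,-1,-1])

```text
time_s: 8.07
tool_pos: [0.5495, 0.1308, 0.0645]
tool_rot: [-180.0, -0.0, 178.2]
force: [-1.2, 0.1, -2.4]
grip_width: 0.0258
grasp_force: 29.9
```

```bash
python3 - <<'E'
from h import *
o=state(); c=viewer.read_camera("wrist"); cv2.imwrite("pics/w4.png",c["img"][:,:,::-1]); np.save("w4.npy",c,allow_pickle=True)
E
```

```text
t 8.07 pos [0.5495 0.1308 0.0645] rot [-1.8000e+02 -1.0000e-02  1.7824e+02] q [-34.  17.  20. 107.  -7.  57.  78.] F [-1.2  0.1 -2.4] w 0.0258
```

View pics/w4.png

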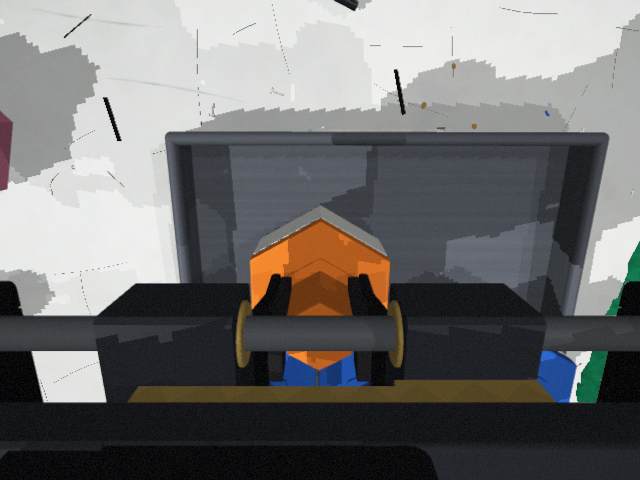

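Call:
step_arm(delta_pos=[[0,-0.004,0.006],[-0.006,-0.004,0.006],[-0.012,-0.004,0.006],[-0.012,-0.004,0.006]], rot=[[0,0,0],[0,0,0],[0,0,0],[0,0,0]], gripper=[-1,-1,-1,-1])

```text
time_s: 8.62
tool_pos: [0.5512, 0.1301, 0.0631]
tool_rot: [-180.0, -0.1, 178.2]
force: [-3.6, 0.1, -1.1]
grip_width: 0.026
grasp_force: 29.9
```

Call:
step_arm(delta_pos=[[-0.006,0,0],[-0.01,0,0],[-0.01,0,0]], rot=[[0,0,0],[0,0,0],[0,0,0]], gripper=[-1,-1,-1])

```text
time_s: 9.0
tool_pos: [0.5519, 0.1299, 0.0629]
tool_rot: [-180.0, -0.3, 178.3]
force: [-6.9, -0.6, 0.9]
grip_width: 0.0258
grasp_force: 29.9
```

Call:
step_arm(delta_pos=[[-0.006,0,0.004],[-0.01,0,0.004],[-0.01,0,0.004]], rot=[[0,0,0],[0,0,0],[0,0,0]], gripper=[-1,-1,-1])

```text
time_s: 9.38
tool_pos: [0.5521, 0.1298, 0.0627]
tool_rot: [-180.0, -0.5, 178.3]
force: [-12.5, -1.7, 9.7]
grip_width: 0.0257
grasp_force: 29.9
```

```bash
python3 - <<'E'
from h import *
o=state(); c=viewer.read_camera("side"); cv2.imwrite("pics/s1.png",cv2.resize(c["img"][280:430,160:340,::-1],None,fx=4,fy=4,interpolation=cv2.INTER_CUBIC))
E
```

```text
t 9.38 pos [0.5521 0.1298 0.0627] rot [-179.96   -0.49  178.28] q [-33.  18.  20. 106.  -7.  58.  78.] F [-12.5  -1.7   9.7] w 0.0257
```

View pics/s1.png

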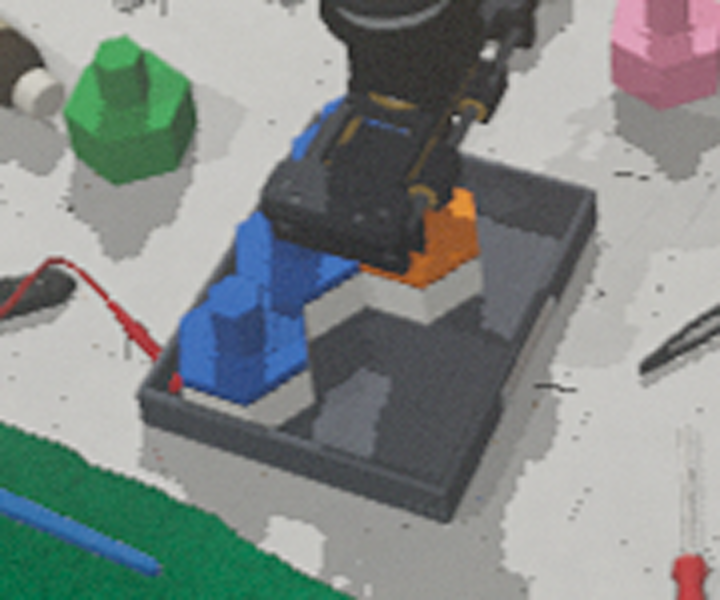

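Call:
step_arm(delta_pos=[[0,0,0],[0,0,0],[0,0,0],[0,0,-0.1],[0,0,-0.35],[0,-0.2,-0.65],[-0.1,-0.45,-0.69],[-0.1,-0.6,-0.69]], rot=[[0,0,0],[0,0,0],[0,0,0],[0,0,0],[0,0,0],[0,0,0],[0,0,0],[0,0,0]], gripper=[0.3,0.3,0.3,0.3,0.3,1,1,1])

```text
time_s: 10.42
tool_pos: [0.5746, 0.0053, 0.2033]
tool_rot: [-180.0, 0.4, 178.0]
force: [-0.2, 0.5, 0.1]
grip_width: 0.0789
grasp_force: 0.0
```

Call:
step_arm(delta_pos=[[-0.05,-0.64,0],[-0.05,-0.64,0],[-0.05,-0.64,0],[-0.05,-0.64,0],[-0.05,-0.64,0],[-0.05,-0.64,0]], rot=[[0,0,0],[0,0,0],[0,0,0],[0,0,0],[0,0,0],[0,0,0]], gripper=[1,1,1,1,1,1])

```text
time_s: 11.18
tool_pos: [0.5786, -0.1172, 0.2005]
tool_rot: [180.0, 0.0, 178.4]
force: [-0.7, 0.4, -0.4]
grip_width: 0.0871
grasp_force: 0.0
```

```bash
python3 - <<'E'
from h import *
o=state(); c=viewer.read_camera("wrist"); cv2.imwrite("pics/w5.png",c["img"][:,:,::-1]); np.save("w5.npy",c,allow_pickle=True)
uv=proj(c,(.591,-.117,.04)); print(uv); r=hexfit(c,"yellow",.04,uv)
if r: delta((*r[0],.057),180+r[1])
E
```

```text
t 11.18 pos [ 0.5786 -0.1172  0.2005] rot [179.97   0.   178.4 ] q [-17.  13.  31.  96.  -7.  73. 103.] F [-0.7  0.4 -0.4] w 0.0871
[318.72072249 237.36889046]
[[348, 211], [356, 248], [325, 279], [284, 268], [273, 226], [303, 198]]
[[0.5688, -0.092], [0.6013, -0.0853], [0.6291, -0.1125], [0.6178, -0.1479], [0.58, -0.1552], [0.5569, -0.129]]
yellow centre [ 0.5923 -0.1203] radii mm [36.8 36.2 37.6 37.6 37.  36.5] corner yaw mod60 12.37
delta_pos [-0.0693 -0.0127  0.7178] rot [ 3.000e-04  1.000e-04 -1.629e-01]
```

View pics/w5.png

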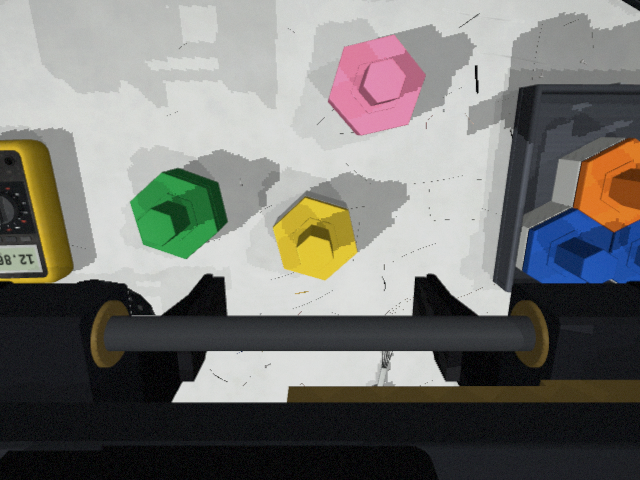

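Call:
step_arm(delta_pos=[[-0.07,-0.017,0.3],[-0.07,-0.017,0.5],[-0.07,-0.017,0.67],[-0.07,-0.017,0.72],[-0.07,-0.017,0.72],[-0.07,-0.017,0.72],[-0.07,-0.017,0.72],[-0.07,-0.017,0.72],[-0.07,-0.017,0.72],[-0.07,-0.017,0.72],[-0.07,-0.017,0.72],[-0.07,-0.017,0.72]], rot=[[0,0,-0.163],[0,0,-0.163],[0,0,-0.163],[0,0,-0.163],[0,0,-0.163],[0,0,-0.163],[0,0,-0.163],[0,0,-0.163],[0,0,-0.163],[0,0,-0.163],[0,0,-0.163],[0,0,-0.163]], gripper=[1,1,1,1,1,-1,-1,-1,-1,-1,-1,-1])

```text
time_s: 12.72
tool_pos: [0.5921, -0.1226, 0.0565]
tool_rot: [180.0, -0.0, -167.8]
force: [-0.3, 1.0, -0.5]
grip_width: 0.0258
grasp_force: 30.0
```

```bash
python3 - <<'E'
from h import *
o=state()
c=np.load("w5.npy",allow_pickle=True).item()
delta((.530,.1965,.17),178.1)
E
```

```text
t 12.72 pos [ 0.5921 -0.1226  0.0565] rot [ 1.7997e+02 -1.0000e-02 -1.6775e+02] q [-13.  23.  27. 102. -12.  58. 121.] F [-0.3  1.  -0.5] w 0.0258
delta_pos [-0.035   1.6251 -0.5667] rot [ 3.000e-04 -1.000e-04  1.646e-01]
```

Call:
step_arm(delta_pos=[[0,0,-0.2],[0,0,-0.4],[0,0.0,-0.57],[-0.02,0.81,-0.57],[-0.02,0.81,-0.57],[-0.02,0.81,-0.57],[-0.02,0.81,-0.57]], rot=[[0,0,0],[0,0,0],[0,0,0],[0,0,0],[0,0,0],[0,0,0],[0,0,0]], gripper=[-1,-1,-1,-1,-1,-1,-1])

```text
time_s: 13.6
tool_pos: [0.5605, 0.0412, 0.1698]
tool_rot: [179.9, -0.1, -167.3]
force: [-0.3, 0.4, -1.7]
grip_width: 0.0263
grasp_force: 30.0
```

Call:
step_arm(delta_pos=[[-0.015,0.815,0],[-0.015,0.815,0],[-0.015,0.815,0],[-0.015,0.815,0],[-0.015,0.815,0],[-0.015,0.815,0],[-0.015,0.815,0],[-0.015,0.815,0]], rot=[[0,0,0.165],[0,0,0.165],[0,0,0.165],[0,0,0.165],[0,0,0.165],[0,0,0.165],[0,0,0.165],[0,0,0.165]], gripper=[-1,-1,-1,-1,-1,-1,-1,-1])

```text
time_s: 14.6
tool_pos: [0.5303, 0.1955, 0.1706]
tool_rot: [180.0, 0.0, 178.0]
force: [0.1, 0.4, -2.6]
grip_width: 0.0255
grasp_force: 30.0
```

```bash
python3 - <<'E'
from h import *
o=state(); c=viewer.read_camera("wrist"); cv2.imwrite("pics/w6.png",c["img"][:,:,::-1]); np.save("w6.npy",c,allow_pickle=True)
hexfit(c,"yellow",o["tool_pos"][2]-.0164,(318,260))
delta((.530,.1965,.0645),178.1)
E
```

```text
t 14.6 pos [0.5303 0.1955 0.1706] rot [180.     0.   177.99] q [-40.  10.  19. 101.  -4.  69.  68.] F [ 0.1  0.4 -2.6] w 0.0255
[[389, 260], [386, 308], [252, 308], [250, 259], [318, 221]]
[[0.5141, 0.2293], [0.5385, 0.2282], [0.5362, 0.1638], [0.5114, 0.1649], [0.4944, 0.197]]
delta_pos [0.0013 0.0036 0.5307] rot [ 0.0001  0.0001 -0.001 ]
```

View pics/w6.png

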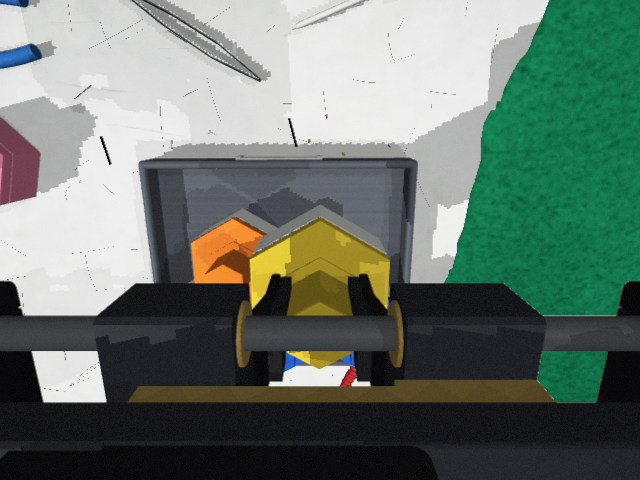

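```bash
python3 - <<'E'
from h import *
c=np.load("w6.npy",allow_pickle=True).item()
print("orange front corner",ray(c,(237.5,217),.046).round(4)); r=hexfit(c,"orange",.046,(215,250))
for u in [(140,160),(417,160)]: print(ray(c,u,.026).round(4))
E
```

```text
orange front corner [0.5149 0.1363 0.046 ]
[[263, 235], [241, 283], [195, 283], [192, 241], [233, 217]]
[[0.5293, 0.1542], [0.5674, 0.1342], [0.5662, 0.0984], [0.5322, 0.1003], [0.5147, 0.133]]
[0.4723 0.0616 0.026 ]
[0.4795 0.2728 0.026 ]
```

Call:
step_arm(delta_pos=[[0,0.025,0.25],[0,0.025,0.42],[0,0.025,0.5],[0,0.025,0.53],[0,0.025,0.53],[0,0.025,0.53]], rot=[[0,0,0],[0,0,0],[0,0,0],[0,0,0],[0,0,0],[0,0,0]], gripper=[-1,-1,-1,-1,-1,-1])

```text
time_s: 15.4
tool_pos: [0.5313, 0.2017, 0.066]
tool_rot: [179.9, 0.1, 178.1]
force: [-0.5, -0.1, -2.0]
grip_width: 0.0259
grasp_force: 30.0
```

Call:
step_arm(delta_pos=[[-0.03,-0.005,0.007],[-0.06,-0.012,0.007],[-0.09,-0.016,0.007],[-0.09,-0.016,0.007],[-0.09,-0.016,0.007]], rot=[[0,0,0],[0,0,0],[0,0,0],[0,0,0],[0,0,0]], gripper=[-1,-1,-1,-1,-1])

```text
time_s: 16.02
tool_pos: [0.548, 0.1975, 0.063]
tool_rot: [-180.0, -0.0, 178.1]
force: [1.0, 0.5, -1.9]
grip_width: 0.0254
grasp_force: 30.0
```

Call:
step_arm(delta_pos=[[-0.01,-0.004,0.006],[-0.02,-0.006,0.006],[-0.02,-0.006,0.006]], rot=[[0,0,0],[0,0,0],[0,0,0]], gripper=[-1,-1,-1])

```text
time_s: 16.4
tool_pos: [0.5523, 0.1968, 0.0625]
tool_rot: [179.9, 0.0, 178.1]
force: [-3.0, 1.0, 3.6]
grip_width: 0.0257
grasp_force: 30.0
```

Call:
step_arm(delta_pos=[[-0.006,0,0],[-0.012,0,0],[-0.012,0,0]], rot=[[0,0,0],[0,0,0],[0,0,0]], gripper=[-1,-1,-1])

```text
time_s: 16.77
tool_pos: [0.5528, 0.1968, 0.0626]
tool_rot: [180.0, -0.2, 178.1]
force: [-8.4, 0.7, 8.8]
grip_width: 0.0259
grasp_force: 30.0
```

Call:
step_arm(delta_pos=[[-0.006,0,0],[-0.012,0,0],[-0.012,0,0]], rot=[[0,0,0],[0,0,0],[0,0,0]], gripper=[-1,-1,-1])

```text
time_s: 17.15
tool_pos: [0.5545, 0.1968, 0.0626]
tool_rot: [180.0, -0.3, 178.1]
force: [-9.6, 1.5, 10.2]
grip_width: 0.0256
grasp_force: 30.0
```

Call:
step_arm(delta_pos=[[-0.008,-0.004,0],[-0.008,-0.004,0],[-0.008,-0.004,0],[-0.008,-0.004,0],[-0.008,0,0],[-0.008,0,-0.1],[0,0,-0.35],[0,0,-0.65],[0,-0.16,-0.9],[0,-0.16,-0.95],[0,-0.16,-0.95],[0,-0.16,-0.95]], rot=[[0,0,0],[0,0,0],[0,0,0],[0,0,0],[0,0,0],[0,0,0],[0,0,0],[0,0,0],[0,0,0],[0,0,0],[0,0,0],[0,0,0]], gripper=[-1,-1,0.2,0.2,0.2,0.2,0.2,0.3,1,1,1,1])

```text
time_s: 18.65
tool_pos: [0.5547, 0.1648, 0.2504]
tool_rot: [-180.0, -0.1, 178.1]
force: [0.2, 0.1, -0.8]
grip_width: 0.0847
grasp_force: 0.0
```

```bash
python3 - <<'E'
from h import *
o=state(); c=viewer.read_camera("wrist"); np.save("w7.npy",c,allow_pickle=True)
cv2.imwrite("pics/w7.png",cv2.resize(c["img"][90:310,180:460,::-1],None,fx=2.7,fy=2.7,interpolation=cv2.INTER_CUBIC))
for col in ["orange","yellow"]: hexfit(c,col,.046,(320,220))
E
```

```text
t 18.65 pos [0.5547 0.1648 0.2504] rot [-1.7996e+02 -1.5000e-01  1.7815e+02] q [-37.   9.  20.  93.  -3.  79.  72.] F [ 0.2  0.1 -0.8] w 0.0847
[[281, 173], [317, 193], [317, 231], [284, 250], [250, 232], [248, 192]]
[[0.516, 0.1313], [0.5357, 0.164], [0.5726, 0.1628], [0.5908, 0.1299], [0.5715, 0.0981], [0.5327, 0.0993]]
orange centre [0.5532 0.1309] radii mm [37.2 37.5 37.3 37.6 37.6 37.7] corner yaw mod60 -1.57
[[355, 173], [387, 192], [386, 231], [352, 250], [319, 231], [318, 212], [319, 193]]
[[0.5182, 0.1998], [0.5368, 0.2297], [0.5747, 0.2294], [0.5929, 0.1964], [0.5726, 0.1647], [0.5539, 0.1644], [0.5358, 0.1659]]
```

View pics/w7.png

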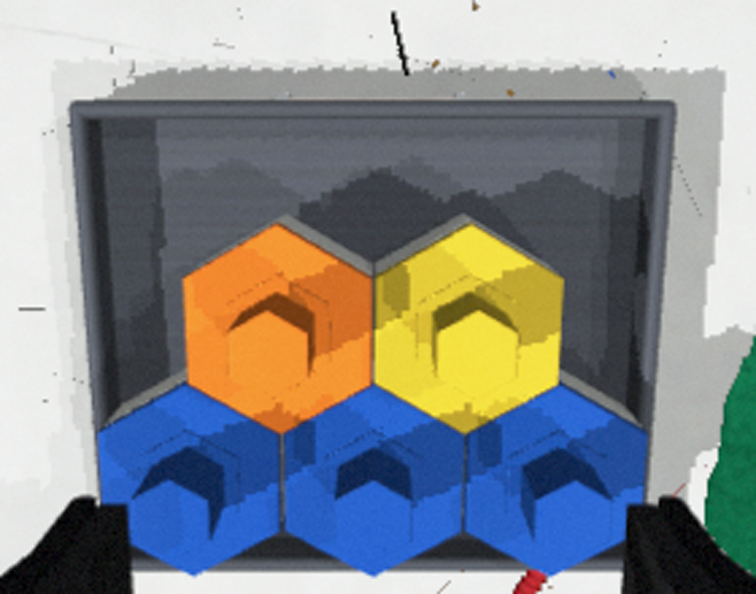

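```bash
python3 -c "
from cell import env
print(env.sign_off())"
```

```text
the job is handed in; nothing more can be done
None
```

I put the orange and yellow pots into the two gaps of the blue row and pushed them home. In the last picture all five stand close-packed in the tray, with about 1 mm of play at most. I handed the job in at about 18.7 s of the 58 s allowed, and the sign-off gave no verdict.

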